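# Slide a loaded board carrier over the step onto the preheater bed

### The job

Slide the black board carrier, with the loose shield can lying on its board, from the white loading stand up over the step onto the preheater's bed and on between the side rails until its nose is gently pressed against the sprung end pad, then let go and leave it there, flat and still touching the pad. Slide it rather than carry it: raise only the nose to clear the step and let it rest on stand and bed together for a moment on the way; do not ram the step, bottom out the pad, tip the carrier or let the can shift. Leave the jar, the parts box and the screwdriver alone.

Things in the scene. Friction and masses are not known exactly. Their poses are not given: they have to be found in the camera images.
- stand: White loading stand with an aluminium top, fixed to the bench, 140 (x) x 130 (y) x 40 mm high. Origin: centre of its underside, so its top is 40 mm above it. +x points towards the preheater.
- bed: Preheater, fixed: blue housing, flat aluminium bed on top, 200 (x) x 150 (y) mm, its surface 44 mm above the origin (centre of the underside, up to 3 mm above the bench). +x points away from the stand. It is turned up to 0.06 rad and shifted up to 10 mm sideways against the stand. Across it a dark steel end stop is clamped, carrying the sprung pad.
- bed_edge (a point): Middle of the bed's near top edge, facing the stand (x = -100 mm in the preheater's frame, at the bed's surface). Between stand and bed is a gap of 2 to 16 mm and a square step up of 4 to 7 mm.
- bed_mouth (a point): On the bed's surface midway between the near ends of its two steel side rails, 45 mm past the near edge. The rails are 8 mm high, their inner faces 90 mm apart (45 mm either side of the bed's middle line); their mouths flare outwards from 20 mm nearer the edge.
- end_pad (a joint): Compression (m) of the sprung end pad, a rubber-faced plate 60 mm wide, 2 to 13 mm above the bed: 0 = relaxed, grows along the bed's +x, 1 N per mm, no preload. The relaxed face lies 125 to 160 mm past the bed's near edge; where is not measured, so feel or look for it. 2 to 9 mm is a gentle press (carrier friction of 1 to 6 N comes on top and holds it when let go); 11 mm is bottomed out.
- carrier: Black board carrier, loose, 0.35 to 0.6 kg, starting on the stand, nose to the bed: plate 110 (x) x 80 (y) x 6 mm, square edges, nose at x = +55 mm, origin at the centre of the underside. A green board (62 x 56 mm, centred at x = +19 mm, top 9 mm above the underside) is fixed on it. It is held by an upright tab at the tail (see its own entry).
- tab_top (a point): Middle of the top of the carrier's tab, x = -47 mm and 51 mm above the underside in the carrier's frame. The tab is 12 mm thick (along the carrier's x), 40 mm wide and rises 45 mm from the plate; grip it across its thickness from above, one finger in front of it and one behind.
- can: Loose steel shield can, 28 x 22 x 5 mm, 15 g, lying on the circuit board, origin at the centre of its underside. It starts at x = +18 mm, y = 0 in the carrier's frame and must stay within 7 mm of there along each axis.
- jar: Bystander: white plastic jar with a black cap, 44 mm across, 50 mm high, standing on the bench. Origin: centre of its underside.
- parts_box: Bystander: open grey parts box with dividers, 100 x 70 x 28 mm. Origin: centre of its underside.
- driver: Bystander: screwdriver with a black handle, 160 mm long, lying on the bench.

How it is judged:
On the way, in this order (a step that is already met when the one before it is completed fails the run):
1. the carrier bridges the step, resting on the stand and on the bed at once (contact force between carrier and stand above 0.15 N and contact force between carrier and bed above 0.15 N and x of carrier in the frame of bed above -0.152 m), for 0.15 s.
2. the carrier's nose presses the end pad in by 1.5 to 11 mm (value of joint end_pad between 0.0015 and 0.011 m and x of carrier in the frame of bed between -0.04 and 0.02 m), for 0.2 s.
At the end, for the whole second after the job is handed in: The carrier lies flat (within 0.03 rad) and still on the bed between the rails, its nose against the end pad (pad pressed in by 0.2 to 11 mm), wholly past the bed's near edge, released, and the shield can is still on the board within 7 mm of where it started along each axis (value of joint end_pad between 0.0002 and 0.011 m and x of carrier in the frame of bed between -0.04 and 0.02 m and y of carrier in the frame of bed between -0.008 and 0.008 m and z of carrier in the frame of bed between 0.041 and 0.047 m and angle between the x axis of carrier and the x axis of bed, either way round below 0.12 rad and angle between carrier's own z axis and vertical below 0.03 rad and linear speed of carrier below 0.01 m/s and x of can in the frame of carrier between 0.011 and 0.025 m and y of can in the frame of carrier between -0.007 and 0.007 m and z of can in the frame of carrier between 0.005 and 0.013 m); the robot touches nothing.
It fails at once if the carrier rams or presses on the bed, its edge or its rails with more than 30 N (contact force between carrier and bed above 30 N).
It fails at once if the end pad is pushed in by more than 11 mm (bottomed out) (value of joint end_pad above 0.011 m).
It fails at once if the carrier is tipped by more than 0.3 rad, or carried instead of slid: its centre more than 15 mm above the bed's surface (angle between carrier's own z axis and vertical above 0.3 rad or z of carrier in the frame of bed above 0.059 m).
It fails at once if the shield can shifts on the board by more than 7 mm along an axis or leaves it (not (x of can in the frame of carrier between 0.011 and 0.025 m and y of can in the frame of carrier between -0.007 and 0.007 m and z of can in the frame of carrier between 0.005 and 0.013 m)).
It fails at once if the jar, the parts box or the screwdriver is moved by more than 20 mm (distance of any of jar, parts_box, driver from where it was at the start of the episode above 0.02 m).
It also fails if it takes over 61 s, if anything falls off the work surface, if the arm or the gripper's body presses on something with over 40 N, if the wrist force passes 120 N, or if a joint passes its speed limit or range.

### The arm

A 6-joint arm with a two-finger parallel gripper is mounted at the origin on the work surface. World frame = base frame: x ahead of the robot, y to its left, z up, the work surface at z = 0. Lengths are in m, angles in rad, forces in N, time in s.
With the tool pointing down it reaches from about 0.35 to 0.95 m from the base axis. Payload 17.4 kg.
Tool frame: the origin (TCP) lies on the centre line of the jaws, within the pads' length; the fingertips stand ahead of it and the grasp point (between the pads) lies 11 mm behind it (bot.nose_length is the z of the fingertips in the tool frame, in m); z points along the fingers, y is the line along which they close (so a half turn about z gives the same grasp; the last joint's range is limited). The gripper opens to 93 mm and grips with 3 to 60 N. Pads are 15 mm wide; open, the fingers measure 128 mm over their backs; the gripper's body (75 mm by 188 mm) begins 65 mm behind the grasp point.
Start: joints at [1.072, 0.116, 1.442, -0, 1.584, -0.038], TCP at [0.3, 0.605, 0.227] pointing down, gripper open.
Joint ranges: [-2.83, 2.83], [-0.83, 2.19], [0.07, 2.5], [-1.14, 4.28], [0.01, 3], [-2.97, 2.97]. Speed limits (rad/s): [1.89, 1.89, 2.22, 3.14, 3.14, 3.14].

### API

Orientations are given as a 3x3 rotation matrix whose columns are the frame's x, y, z axes.
In Python, from bench import bot gives the robot as it stands. The module is installed in compiled form; this text tells all that it offers.
- The arm moves only by the tool jog_arm, never from a script. Its argument "moves" is a list of rows, each an object with "delta_pos": the shift along the world's x, y, z in m, a list of three; "turn": the turn, a rotation vector about the world's x, y, z in degrees, a list of three; "gripper": the gripper's target within -1 to 1 (fully open at 1, half-way at 0, shut at -1). In form: [{"delta_pos": [dx, dy, dz], "turn": [rx, ry, rz], "gripper": gripper}, ...]. A call has 1 to 5 rows; each row shifts and turns the commanded pose from where the row before left it; what a row does not reach is not made up. A row lasts 1/8 s, in which the tool goes at most 62.5 mm and 10.7 degrees, less where a joint would pass 70% of its speed; a pose out of reach is approached as far as the arm can. A call is refused whole if a number of a shift passes 0.0625 or a number of a turn 10.7, either way. A call with a gripper value outside its range is refused whole. The fingers move at their own pace and stop on an object; "squeeze" is the grip in N (left out, the last holds). Time passes only in rows, so rows that do not move let the fingers close. It gives the time, the measured TCP pose, the force, the opening and the grip force at its end, in the units of the state.
- bot.read_state(): the state, without advancing time (a new reading comes with each control period).
- bot.get_image(name): name is "side" or "top"; returns the picture (384x512x3 uint8, red, green, blue); there is no depth.
- bot.calibration(name): a dict with "camera_matrix" (3x3 intrinsics, pixels), "rvec" (rotation vector, rad) and "tvec" (3), from world to camera coordinates, as OpenCV has them. Camera axes: x right, y down, z forward; pixel columns grow to the right and rows downward; lengths in m; the calibration is good to about 2 mm. A picture is of the moment at which its call begins. calibration takes no time and is no camera call.
- bot.sign_off(): hands the job in; it is judged then, once.
The state is a dict: "clock": time; "joint_positions": joint angles; "qd": joint speeds; "effort": joint torques, N m; "ee_pos": TCP position; "tcp_rot": TCP orientation; "contact_force": force on the tool from outside, world axes, zero at the start; "moment": the same for the moment, N m; "width": finger opening in m; "grip_force": force on a finger pad.
Only numpy, scipy, OpenCV 4.12 (cv2) and the standard library are available. Lean on these libraries where they do the work, as an engineer would, in place of code of your own. Each camera call takes 0.05 s, during which the arm holds its last target. There are 200 camera calls.

## Working session

There is one attempt and no reset: what is moved stays moved. The work goes in short steps, Python scripts to look and compute and a tool call to move; the robot and the scene stay as the last step left them, time stands still between calls to the robot, and variables do not carry over. Pictures are saved under pics/ and viewed, at most 10 in all, crops included, and the job is handed in when it is done.

Besides the shell and the picture viewer there is one more tool, called as a command line: name --argument value ..., lists and objects as JSON in quotes. jog_arm: Moves the arm, as the interface text tells. Its arguments: {"type":"object","properties":{"moves":{"type":"array","items":{"type":"object","properties":{"delta_pos":{"type":"array","items":{"type":"number"}},"turn":{"type":"array","items":{"type":"number"}},"gripper":{"type":"number"}}}},"squeeze":{"type":"number"}},"required":["moves"]}

```bash
mkdir -p pics
python3 - <<'E'
from bench import bot
import cv2,numpy as np
for n in("top","side"):
    cv2.imwrite(f"pics/{n}0.png",bot.get_image(n)[:,:,::-1])
    c=bot.calibration(n);R=cv2.Rodrigues(c["rvec"])[0];print(n,c["camera_matrix"].round(1).tolist(),(-R.T@c["tvec"].ravel()).round(3),R.round(2).tolist())
print(bot.nose_length,bot.read_state())
E
```

```text
top [[408.6, 0.0, 247.3], [0.0, 408.6, 185.8], [0.0, 0.0, 1.0]] [0.499 0.028 0.922] [[0.03, -1.0, -0.01], [-0.99, -0.03, -0.12], [0.12, 0.01, -0.99]]
side [[450.1, 0.0, 257.8], [0.0, 450.1, 184.7], [0.0, 0.0, 1.0]] [0.464 0.737 0.708] [[-0.98, -0.19, 0.0], [-0.13, 0.65, -0.75], [0.14, -0.74, -0.66]]
0.008 {'clock': 0.1, 'joint_positions': array([ 1.07222919e+00,  1.16440341e-01,  1.44221470e+00, -1.06331438e-05,
        1.58399804e+00, -3.77814110e-02]), 'qd': array([ 0.00119181, -0.00091437, -0.00115369,  0.00072874, -0.00073402,
       -0.00085143]), 'effort': array([ 7.45537218e-04, -7.22893667e+01, -6.23862362e+01,  7.81899481e-02,
        2.27414200e-02, -2.94277856e-05]), 'ee_pos': array([0.30005307, 0.60444094, 0.22596735]), 'tcp_rot': array([[-8.95703334e-01,  4.44651875e-01, -4.97723270e-04],
       [ 4.44652153e-01,  8.95702845e-01, -9.36422617e-04],
       [ 2.94300769e-05, -1.06007058e-03, -9.99999438e-01]]), 'contact_force': array([ 0.41279319, -0.41404762, -0.77456685]), 'moment': array([ 0.00559823, -0.02474168, -0.03169157]), 'grip_force': 0.0, 'width': 0.09290022426395683}
```

View pics/top0.png

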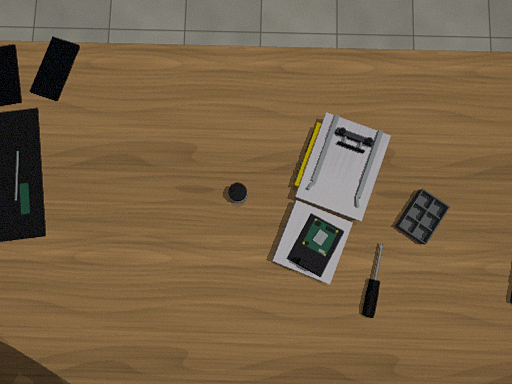

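View pics/side0.png

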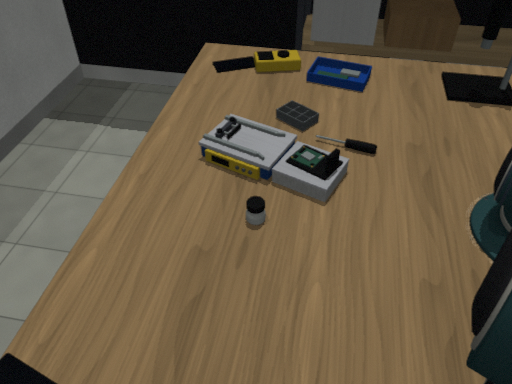

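The top view shows the stand around (315,242), the bed around (345,165), the carrier tab near (300,265), the can at (320,237) and the end pad at about (350,148). The jar, box and driver are all off the path. I'll zoom in next.

Run:
```python
import cv2
a=cv2.imread("pics/top0.png")[105:290,265:400];cv2.imwrite("pics/topz.png",cv2.resize(a,None,fx=3.2,fy=3.2,interpolation=cv2.INTER_CUBIC))
a=cv2.imread("pics/side0.png")[110:205,195:355];cv2.imwrite("pics/sidez.png",cv2.resize(a,None,fx=5,fy=5,interpolation=cv2.INTER_CUBIC))
```

```text
(no output)
```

View pics/topz.png

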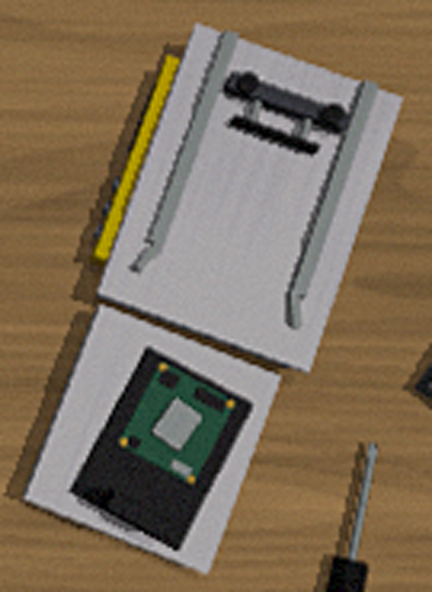

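View pics/sidez.png

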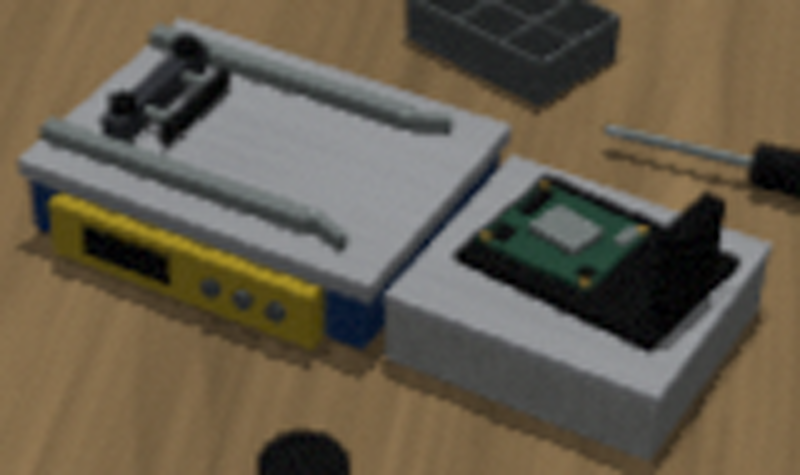

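```bash
cat > h.py <<'E'
from bench import bot
import cv2,numpy as np
def ray(n,px,z):
    c=bot.calibration(n);R=cv2.Rodrigues(c["rvec"])[0];o=-R.T@c["tvec"].ravel()
    u=cv2.undistortPoints(np.float64(px).reshape(-1,1,2),c["camera_matrix"],None)[:,0]
    d=np.c_[u,np.ones(len(u))]@R
    return o+d*((z-o[2])/d[:,2])[:,None]
def frame(P): # centre + long axis heading of 4 corners
    P=np.float64(P);return P.mean(0)
E
python3 - <<'E'
from h import *
np.set_printoptions(precision=4,suppress=True)
T=lambda p:(np.float64(p)+.5)/3.2-.5+[265,105]
S=lambda p:(np.float64(p)+.5)/5-.5+[195,110]
def rep(name,P):
    e=np.roll(P,-1,0)-P
    print(name,P[:,:2].tolist() and P[:,:2].round(4).tolist(),'c',P.mean(0)[:2],'len',np.linalg.norm(e[:,:2],axis=1),'ang',np.degrees(np.arctan2(e[:,1],e[:,0])))
# order: near-left, far-left, far-right, near-right
for z in(.045,.047): rep('bedT',ray("top",T([(97,298),(195,25),(403,97),(310,372)]),z))
rep('bedS',ray("side",S([(372,298),(20,160),(180,20),(510,130)]),.046))
rep('standT',ray("top",T([(25,498),(99,305),(281,376),(208,573)]),.040))
rep('standS',ray("side",S([(655,395),(387,292),(515,155),(770,245)]),.040))
rep('carT',ray("top",T([(70,490),(148,347),(252,403),(180,550)]),.046))
rep('carS',ray("side",S([(652,345),(457,257),(552,177),(738,262)]),.046))
rep('canT',ray("top",T([(152,438),(176,397),(202,411),(179,450)]),.054))
print('padT',ray("top",T([(228,125),(318,153)]),.060)[:,:2],'padS',ray("side",S([(165,140),(228,85)]),.048)[:,:2])
print('rail mouths T',ray("top",T([(160,243),(290,290)]),.054)[:,:2])
# automatic white quads
im=bot.get_image("top");hsv=cv2.cvtColor(im,cv2.COLOR_RGB2HSV)
m=((hsv[...,1]<30)&(hsv[...,2]>140)).astype('u1');m[:, :265]=0;m[:105]=0;m[:,400:]=0
print(np.median(hsv[140:200,320:340],axis=(0,1)))
n,l,s,_=cv2.connectedComponentsWithStats(m)
for i in range(1,n):
    if s[i,4]>300: print(s[i],cv2.boxPoints(cv2.minAreaRect(cv2.convexHull(np.argwhere(l==i)[:,::-1].astype('f4')))).tolist())
E
```

```text
bedT [[0.5844, -0.0651], [0.7753, -0.1302], [0.728, -0.2724], [0.5386, -0.2076]] c [ 0.6566 -0.1688] len [0.2017 0.1499 0.2002 0.1497] ang [ -18.8268 -108.3761  161.1174   72.1889]
bedT [[0.5842, -0.0649], [0.7747, -0.1298], [0.7275, -0.2718], [0.5385, -0.2071]] c [ 0.6562 -0.1684] len [0.2012 0.1496 0.1998 0.1494] ang [ -18.8268 -108.3761  161.1174   72.1889]
bedS [[0.5873, -0.0577], [0.7777, -0.131], [0.7291, -0.2711], [0.5411, -0.203]] c [ 0.6588 -0.1657] len [0.204  0.1483 0.1999 0.1525] ang [ -21.0692 -109.1416  160.0804   72.3536]
standT [[0.4502, -0.0196], [0.5801, -0.067], [0.5356, -0.1896], [0.4049, -0.141]] c [ 0.4927 -0.1043] len [0.1383 0.1304 0.1395 0.1296] ang [ -20.0635 -109.978   159.6283   69.5218]
standS [[0.4536, -0.0219], [0.5823, -0.0706], [0.5366, -0.1903], [0.4074, -0.1405]] c [ 0.495  -0.1058] len [0.1376 0.1282 0.1385 0.1273] ang [ -20.7115 -110.8558  158.9111   68.7501]
carT [[0.4566, -0.0488], [0.5523, -0.0995], [0.5169, -0.1688], [0.4198, -0.1215]] c [ 0.4864 -0.1096] len [0.1083 0.0778 0.1081 0.0815] ang [ -27.8791 -117.0209  154.0567   63.134 ]
carS [[0.
[... 375 characters left out ...]
]
 [ 0.6843 -0.21  ]] padS [[ 0.7101 -0.1586]
 [ 0.6895 -0.2124]]
rail mouths T [[ 0.6216 -0.1057]
 [ 0.5923 -0.1923]]
[143.   6. 166.]
[ 296  112   95  109 4311] [[294.8975830078125, 196.60240173339844], [325.47784423828125, 111.81166076660156], [391.6856689453125, 135.6898956298828], [361.10540771484375, 220.4806365966797]]
[335 117  42  23 377] [[334.92919921875, 127.97450256347656], [339.008544921875, 116.64305114746094], [376.40228271484375, 130.1048126220703], [372.32293701171875, 141.43626403808594]]
[ 273  200   80   84 1908] [[271.7931213378906, 260.5172119140625], [296.0690002441406, 199.8275604248047], [353.6551818847656, 222.862060546875], [329.3793029785156, 283.55169677734375]]
```

jog_arm --moves '[{"delta_pos":[0.0097,-0.0461,0],"turn":[0,0,-6.04],"gripper":-0.1},{"delta_pos":[0.0097,-0.0461,0],"turn":[0,0,-6.04],"gripper":-0.1},{"delta_pos":[0.0097,-0.0461,0],"turn":[0,0,-6.04],"gripper":-0.1},{"delta_pos":[0.0097,-0.0461,0],"turn":[0,0,-6.04],"gripper":-0.1},{"delta_pos":[0.0097,-0.0461,0],"turn":[0,0,-6.04],"gripper":-0.1}]' --squeeze 8

```text
clock: 0.78
ee_pos: [0.3487, 0.3726, 0.2265]
tcp_rot: [[-0.548, 0.837, -0.0], [0.837, 0.548, -0.0], [-0.0, -0.0, -1.0]]
contact_force: [0.4, -0.0, 0.5]
width: 0.0478
grip_force: 0.0
```

jog_arm --moves '[{"delta_pos":[0.0097,-0.0461,0],"turn":[0,0,-6.04],"gripper":-0.1},{"delta_pos":[0.0097,-0.0461,0],"turn":[0,0,-6.04],"gripper":-0.1},{"delta_pos":[0.0097,-0.0461,0],"turn":[0,0,-6.04],"gripper":-0.1},{"delta_pos":[0.0097,-0.0461,0],"turn":[0,0,-6.04],"gripper":-0.1},{"delta_pos":[0.0097,-0.0461,0],"turn":[0,0,-6.04],"gripper":-0.1}]'

```text
clock: 1.4
ee_pos: [0.3971, 0.1421, 0.2266]
tcp_rot: [[-0.053, 0.999, 0.0], [0.999, 0.053, 0.0], [0.0, 0.0, -1.0]]
contact_force: [0.6, 0.1, 0.4]
width: 0.0418
grip_force: 0.0
```

jog_arm --moves '[{"delta_pos":[0.0097,-0.0461,0],"turn":[0,0,-6.04],"gripper":-0.1},{"delta_pos":[0.0097,-0.0461,0],"turn":[0,0,-6.04],"gripper":-0.1},{"delta_pos":[0.0097,-0.0461,0],"turn":[0,0,-6.04],"gripper":-0.1},{"delta_pos":[0.0097,-0.0461,0],"turn":[0,0,-6.04],"gripper":-0.1},{"delta_pos":[0.0097,-0.0461,0],"turn":[0,0,-6.04],"gripper":-0.1}]'

```text
clock: 2.02
ee_pos: [0.4456, -0.0885, 0.2266]
tcp_rot: [[0.457, 0.889, 0.0], [0.889, -0.457, -0.0], [0.0, 0.0, -1.0]]
contact_force: [0.3, 0.5, 0.7]
width: 0.0419
grip_force: 0.0
```

jog_arm --moves '[{"delta_pos":[0,0.001,-0.05],"turn":[0,0,0],"gripper":-0.1},{"delta_pos":[0,0,-0.05],"turn":[0,0,0],"gripper":-0.1},{"delta_pos":[0,0,-0.02],"turn":[0,0,0],"gripper":-0.1},{"delta_pos":[0,0,0],"turn":[0,0,0],"gripper":-0.1}]'

```text
clock: 2.52
ee_pos: [0.4454, -0.0858, 0.1064]
tcp_rot: [[0.454, 0.891, -0.001], [0.891, -0.454, 0.0], [-0.0, -0.001, -1.0]]
contact_force: [-0.7, -0.1, 0.5]
width: 0.042
grip_force: 0.0
```

Run:
```python
from h import *
a=bot.get_image("side")[:,:,::-1][90:205,195:375];cv2.imwrite("pics/s1.png",cv2.resize(a,None,fx=4.4,fy=4.4,interpolation=cv2.INTER_CUBIC))
```

```text
(no output)
```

View pics/s1.png

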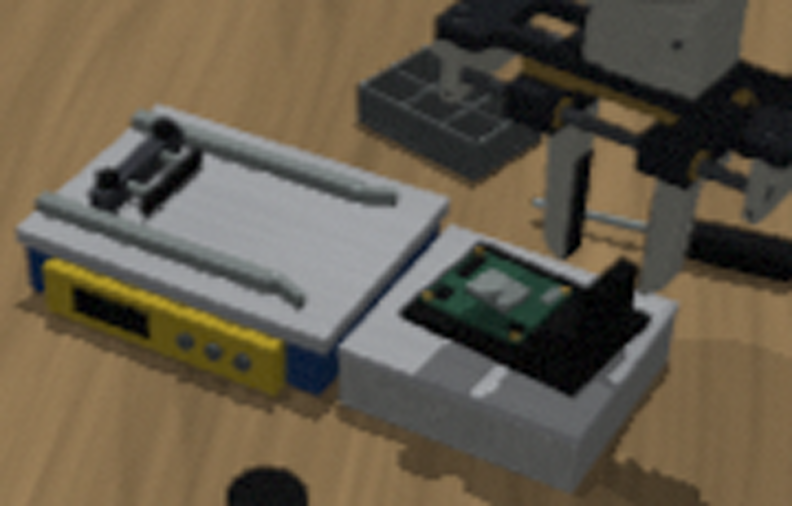

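The side view shows the fingers straddling the tab, with tips at (570,250) and (660,290) and the tab top's far corner at about (630,258). I'll check the lateral position from that corner.

Run:
```python
from h import *
p=lambda q:(np.float64(q)+.5)/4.4-.5+[195,90]
R=np.array([[.891,.454],[-.454,.891]])
P=ray("side",p([(617,262),(634,262),(402,314),(575,394),(652,312)]),.091)[:2,:2]
print(P,(P-[.4454,-.0858])@R)
P=ray("side",p([(402,314),(475,242),(575,394),(652,312)]),.046)[:,:2]
print(P,(P-[.4454,-.0858])@R)
```

```text
[[ 0.44386989 -0.10271534]
 [ 0.43523031 -0.10438303]] [[ 0.00631624 -0.01576624]
 [-0.0006245  -0.02117452]]
[[ 0.5530451  -0.09539899]
 [ 0.52188502 -0.16757724]
 [ 0.45673723 -0.04691788]
 [ 0.42117094 -0.12259194]] [[ 0.10026972  0.04031817]
 [ 0.10527502 -0.03813932]
 [-0.00755101  0.03979108]
 [-0.00488455 -0.04378161]]
```

jog_arm --moves '[{"delta_pos":[0.001,-0.001,-0.03],"turn":[0,0,0],"gripper":-0.1},{"delta_pos":[0,0,-0.0124],"turn":[0,0,0],"gripper":-0.1},{"delta_pos":[0,0,0],"turn":[0,0,0],"gripper":-0.5},{"delta_pos":[0,0,0],"turn":[0,0,0],"gripper":-0.6},{"delta_pos":[0,0,0],"turn":[0,0,0],"gripper":-0.65}]'

```text
clock: 3.2
ee_pos: [0.4471, -0.087, 0.0653]
tcp_rot: [[0.454, 0.891, 0.001], [0.891, -0.454, -0.0], [0.0, 0.001, -1.0]]
contact_force: [0.6, 0.0, -0.2]
width: 0.0181
grip_force: 0.0
```

jog_arm --moves '[{"delta_pos":[0,0,0],"turn":[0,0,0],"gripper":-0.7},{"delta_pos":[0,0,0],"turn":[0,0,0],"gripper":-0.75},{"delta_pos":[0,0,0],"turn":[0,0,0],"gripper":-0.8},{"delta_pos":[0,0,0],"turn":[0,0,0],"gripper":-1},{"delta_pos":[0,0,0],"turn":[0,0,0],"gripper":-1}]'

```text
clock: 3.82
ee_pos: [0.4467, -0.0869, 0.0645]
tcp_rot: [[0.454, 0.891, -0.0], [0.891, -0.454, 0.0], [0.0, -0.0, -1.0]]
contact_force: [-4.2, 2.2, 5.8]
width: 0.0117
grip_force: 8.0
```

jog_arm --moves '[{"delta_pos":[0,0,0],"turn":[0,0,0],"gripper":-1},{"delta_pos":[0,0,0],"turn":[0,0,0],"gripper":-1}]' --squeeze 40

```text
clock: 4.08
ee_pos: [0.4467, -0.0869, 0.0644]
tcp_rot: [[0.454, 0.891, -0.0], [0.891, -0.454, 0.0], [-0.0, -0.0, -1.0]]
contact_force: [-4.3, 1.0, 5.8]
width: 0.0118
grip_force: 40.0
```

jog_arm --moves '[{"delta_pos":[-0.0006,-0.0016,0.0002],"turn":[0,0,1.6],"gripper":-1},{"delta_pos":[-0.0007,-0.0017,0],"turn":[0,0,1.7],"gripper":-1},{"delta_pos":[-0.0007,-0.0017,0],"turn":[0,0,1.7],"gripper":-1},{"delta_pos":[-0.0006,-0.0016,0],"turn":[0,0,1.7],"gripper":-1},{"delta_pos":[-0.0006,-0.0015,0],"turn":[0,0,1.6],"gripper":-1}]'

```text
clock: 4.7
ee_pos: [0.4434, -0.0952, 0.0644]
tcp_rot: [[0.319, 0.948, 0.0], [0.948, -0.319, -0.0], [-0.0, 0.0, -1.0]]
contact_force: [-0.2, -0.1, 0.7]
width: 0.0118
grip_force: 40.0
```

jog_arm --moves '[{"delta_pos":[0,0,0],"turn":[0,0,0],"gripper":-1}]'

```text
clock: 4.82
ee_pos: [0.4434, -0.0952, 0.0644]
tcp_rot: [[0.32, 0.947, -0.0], [0.947, -0.32, -0.0], [-0.0, 0.0, -1.0]]
contact_force: [0.4, -1.6, 0.8]
width: 0.0117
grip_force: 40.0
```

jog_arm --moves '[{"delta_pos":[-0.0006,0.0002,0.0002],"turn":[-0.45,-1.35,0],"gripper":-1},{"delta_pos":[-0.0006,0.0002,0.0002],"turn":[-0.45,-1.35,0],"gripper":-1},{"delta_pos":[-0.0006,0.0002,0.0002],"turn":[-0.45,-1.35,0],"gripper":-1},{"delta_pos":[-0.0006,0.0002,0.0002],"turn":[-0.45,-1.35,0],"gripper":-1},{"delta_pos":[0,0,0],"turn":[0,0,0],"gripper":-1}]'

```text
clock: 5.45
ee_pos: [0.4406, -0.094, 0.0651]
tcp_rot: [[0.321, 0.943, 0.094], [0.947, -0.319, -0.031], [0.001, 0.1, -0.995]]
contact_force: [0.0, -0.3, -3.7]
width: 0.0114
grip_force: 40.0
```

Run:
```python
from h import *
a=bot.get_image("side")[:,:,::-1][90:205,195:375];cv2.imwrite("pics/s2.png",cv2.resize(a,None,fx=4.4,fy=4.4,interpolation=cv2.INTER_CUBIC))
s=bot.read_state();print(s["contact_force"],s["moment"])
```

```text
[-0.90464826  0.2735888  -2.37686497] [0.0854334  0.46476976 0.06524443]
```

View pics/s2.png

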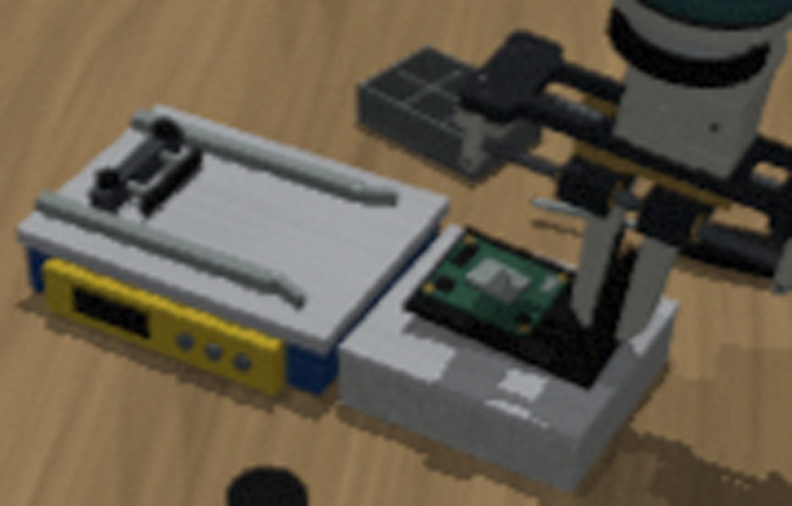

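jog_arm --moves '[{"delta_pos":[0.005,-0.0017,0],"turn":[0,0,0],"gripper":-1},{"delta_pos":[0.008,-0.0027,0],"turn":[0,0,0],"gripper":-1},{"delta_pos":[0.009,-0.003,0],"turn":[0,0,0],"gripper":-1},{"delta_pos":[0.009,-0.0031,0],"turn":[0,0,0],"gripper":-1},{"delta_pos":[0.006,-0.002,0],"turn":[0,0,0],"gripper":-1}]'

```text
clock: 6.12
ee_pos: [0.4787, -0.1069, 0.0651]
tcp_rot: [[0.321, 0.943, 0.094], [0.947, -0.319, -0.031], [0.0, 0.099, -0.995]]
contact_force: [-1.2, 0.1, -2.9]
width: 0.0116
grip_force: 40.0
```

jog_arm --moves '[{"delta_pos":[0,0,0],"turn":[0,0,0],"gripper":-1}]'

```text
clock: 6.25
ee_pos: [0.4784, -0.1068, 0.0651]
tcp_rot: [[0.321, 0.943, 0.094], [0.947, -0.319, -0.031], [0.0, 0.099, -0.995]]
contact_force: [0.2, 0.0, -3.7]
width: 0.0117
grip_force: 40.0
```

Run:
```python
from h import *
a=bot.get_image("side")[:,:,::-1][90:205,195:375];b=bot.get_image("top")[:,:,::-1][105:290,265:400]
a=cv2.resize(a,None,fx=2.6,fy=2.6,interpolation=cv2.INTER_CUBIC);b=cv2.resize(b,None,fx=2.4,fy=2.4,interpolation=cv2.INTER_CUBIC)
c=np.zeros((max(a.shape[0],b.shape[0]),a.shape[1]+b.shape[1],3),'u1');c[:a.shape[0],:a.shape[1]]=a;c[:b.shape[0],a.shape[1]:]=b
cv2.imwrite("pics/c3.png",c);s=bot.read_state();print(c.shape,s["contact_force"],s["moment"])
```

```text
(444, 792, 3) [-0.39848618  0.05521847 -4.5762832 ] [0.04514433 0.42690254 0.02628852]
```

View pics/c3.png

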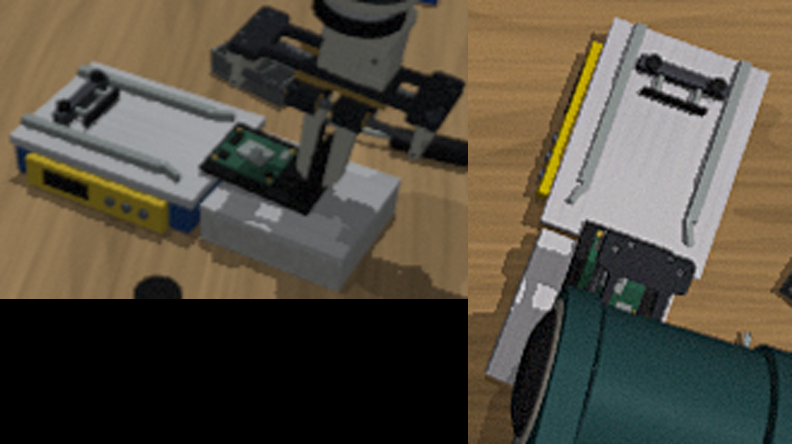

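jog_arm --moves '[{"delta_pos":[0.0003,-0.0001,-0.0003],"turn":[0.19,0.57,0],"gripper":-1},{"delta_pos":[0.0002,-0.0001,-0.0002],"turn":[0.19,0.57,0],"gripper":-1},{"delta_pos":[0,0,0],"turn":[0,0,0],"gripper":-1}]'

```text
clock: 6.72
ee_pos: [0.4786, -0.1069, 0.0649]
tcp_rot: [[0.321, 0.944, 0.074], [0.947, -0.32, -0.025], [0.0, 0.078, -0.997]]
contact_force: [-1.9, 1.9, -0.2]
width: 0.0119
grip_force: 40.0
```

Run:
```python
from h import *
s=bot.read_state();print(s["contact_force"],s["moment"])
P=ray("top",[((585-468+.5)/2.4-.5+265,(222+.5)/2.4-.5+105)],.057)[0,:2]-[.5628,-.1354]
print(P@np.array([[.947,.3206],[-.3206,.947]]))
```

```text
[-1.90597568  1.85893242 -0.21716062] [ 0.15307553  0.78014048 -0.01084187]
[0.01108289 0.0379613 ]
```

jog_arm --moves '[{"delta_pos":[0.0002,-0.0001,0],"turn":[0.13,0.38,0],"gripper":-1},{"delta_pos":[0,0,0],"turn":[0,0,0],"gripper":-1}]'

```text
clock: 6.98
ee_pos: [0.4788, -0.107, 0.0649]
tcp_rot: [[0.321, 0.945, 0.068], [0.947, -0.32, -0.022], [0.0, 0.071, -0.997]]
contact_force: [-2.3, -0.0, 0.6]
width: 0.0116
grip_force: 40.0
```

```bash
python3 -c "
from h import *
s=bot.read_state();print(s['contact_force'],s['moment'])"
```

```text
[-2.26070063 -0.00265232  0.61499158] [ 0.21491541  0.7043638  -0.01610369]
```

jog_arm --moves '[{"delta_pos":[0.0002,-0.0001,0],"turn":[0.13,0.38,0],"gripper":-1},{"delta_pos":[0,0,0],"turn":[0,0,0],"gripper":-1}]'

```text
clock: 7.22
ee_pos: [0.479, -0.1071, 0.0648]
tcp_rot: [[0.321, 0.945, 0.061], [0.947, -0.32, -0.02], [0.0, 0.064, -0.998]]
contact_force: [-0.5, 2.0, 0.7]
width: 0.0119
grip_force: 40.0
```

```bash
python3 -c "
from h import *
s=bot.read_state();print(s['contact_force'],s['moment'])"
```

```text
[-0.47677826  1.95833485  0.71399323] [ 0.28881355  0.65918079 -0.06018609]
```

jog_arm --moves '[{"delta_pos":[0.0002,-0.0001,0],"turn":[0.13,0.38,0],"gripper":-1},{"delta_pos":[0,0,0],"turn":[0,0,0],"gripper":-1}]'

```text
clock: 7.48
ee_pos: [0.4793, -0.1073, 0.065]
tcp_rot: [[0.321, 0.946, 0.055], [0.947, -0.32, -0.018], [0.0, 0.058, -0.998]]
contact_force: [-3.7, 1.0, 4.4]
width: 0.0116
grip_force: 40.0
```

```bash
python3 -c "
from h import *
s=bot.read_state();print(s['contact_force'],s['moment'])"
```

```text
[-3.66933003  1.03899042  4.36688411] [-0.00209223  0.34891258  0.02634782]
```

jog_arm --moves '[{"delta_pos":[0.0002,-0.0001,0],"turn":[0.13,0.38,0],"gripper":-1},{"delta_pos":[0,0,0],"turn":[0,0,0],"gripper":-1}]'

```text
clock: 7.72
ee_pos: [0.4797, -0.1074, 0.0654]
tcp_rot: [[0.321, 0.946, 0.048], [0.947, -0.32, -0.016], [0.0, 0.051, -0.999]]
contact_force: [-6.0, 2.4, 8.1]
width: 0.0119
grip_force: 40.0
```

```bash
python3 -c "
from h import *
s=bot.read_state();print(s['contact_force'],s['moment'])"
```

```text
[-6.0007142   2.43245291  8.05732736] [ 0.09270775  0.44352059 -0.00070289]
```

jog_arm --moves '[{"delta_pos":[-0.0003,0.0001,-0.0002],"turn":[-0.15,-0.45,0],"gripper":-1},{"delta_pos":[0,0,0],"turn":[0,0,0],"gripper":-1},{"delta_pos":[0,0,0],"turn":[0,0,0],"gripper":-1}]'

```text
clock: 8.1
ee_pos: [0.4795, -0.1074, 0.0648]
tcp_rot: [[0.321, 0.945, 0.057], [0.947, -0.32, -0.019], [0.0, 0.06, -0.998]]
contact_force: [2.6, -0.0, 1.7]
width: 0.0114
grip_force: 40.0
```

jog_arm --moves '[{"delta_pos":[0,0,0],"turn":[0,0,0],"gripper":-1},{"delta_pos":[0,0,0],"turn":[0,0,0],"gripper":-1},{"delta_pos":[0,0,0],"turn":[0,0,0],"gripper":-1}]' --squeeze 4

```text
clock: 8.48
ee_pos: [0.4793, -0.1073, 0.0648]
tcp_rot: [[0.321, 0.946, 0.056], [0.947, -0.32, -0.019], [0.0, 0.059, -0.998]]
contact_force: [4.2, -2.1, 4.1]
width: 0.0119
grip_force: 4.0
```

```bash
python3 -c "
from h import *
s=bot.read_state();print(s['contact_force'],s['moment'])"
```

```text
[ 4.24186016 -2.06283842  4.12430628] [-0.45838638 -0.7289415   0.01456227]
```

jog_arm --moves '[{"delta_pos":[0,0,0],"turn":[0,0,0],"gripper":-0.68},{"delta_pos":[0,0,0],"turn":[0,0,0],"gripper":-0.68},{"delta_pos":[0,0,0],"turn":[0,0,0],"gripper":-0.68},{"delta_pos":[0,0,0],"turn":[0,0,0],"gripper":-0.68}]'

```text
clock: 8.98
ee_pos: [0.4789, -0.1071, 0.0644]
tcp_rot: [[0.321, 0.946, 0.055], [0.947, -0.32, -0.018], [0.0, 0.058, -0.998]]
contact_force: [-0.2, 1.4, 0.2]
width: 0.0148
grip_force: 0.0
```

jog_arm --moves '[{"delta_pos":[0,0,0],"turn":[0,0,0],"gripper":-0.75},{"delta_pos":[0,0,0],"turn":[0,0,0],"gripper":-0.8},{"delta_pos":[0,0,0],"turn":[0,0,0],"gripper":-1},{"delta_pos":[0,0,0],"turn":[0,0,0],"gripper":-1}]'

```text
clock: 9.48
ee_pos: [0.4791, -0.1072, 0.0645]
tcp_rot: [[0.321, 0.946, 0.056], [0.947, -0.32, -0.018], [0.0, 0.059, -0.998]]
contact_force: [1.3, -0.3, -1.4]
width: 0.0121
grip_force: 4.0
```

jog_arm --moves '[{"delta_pos":[0,0,0],"turn":[0,0,0],"gripper":-1},{"delta_pos":[0,0,0],"turn":[0,0,0],"gripper":-1}]' --squeeze 40

```text
clock: 9.72
ee_pos: [0.4791, -0.1072, 0.0646]
tcp_rot: [[0.321, 0.946, 0.056], [0.947, -0.32, -0.018], [0.0, 0.059, -0.998]]
contact_force: [1.0, -1.1, -0.1]
width: 0.0116
grip_force: 40.0
```

jog_arm --moves '[{"delta_pos":[0.0004,-0.0001,0.002],"turn":[0.28,0.85,0],"gripper":-1},{"delta_pos":[0.0004,-0.0001,0.0018],"turn":[0.29,0.85,0],"gripper":-1},{"delta_pos":[0.0004,-0.0001,0.0017],"turn":[0.29,0.85,0],"gripper":-1},{"delta_pos":[0,0,0],"turn":[0,0,0],"gripper":-1}]'

```text
clock: 10.22
ee_pos: [0.4804, -0.1076, 0.0699]
tcp_rot: [[0.321, 0.947, 0.01], [0.947, -0.321, -0.003], [0.0, 0.011, -1.0]]
contact_force: [0.1, 0.7, -4.6]
width: 0.0119
grip_force: 40.0
```

jog_arm --moves '[{"delta_pos":[0.0057,-0.0019,0],"turn":[0,0,0],"gripper":-1},{"delta_pos":[0.0076,-0.0026,0],"turn":[0,0,0],"gripper":-1},{"delta_pos":[0.0076,-0.0026,0],"turn":[0,0,0],"gripper":-1},{"delta_pos":[0.0057,-0.0019,0],"turn":[0,0,0],"gripper":-1},{"delta_pos":[0,0,0],"turn":[0,0,0],"gripper":-1}]'

```text
clock: 10.85
ee_pos: [0.5072, -0.1166, 0.0699]
tcp_rot: [[0.321, 0.947, 0.011], [0.947, -0.321, -0.003], [0.0, 0.011, -1.0]]
contact_force: [-0.4, -0.3, -4.0]
width: 0.0118
grip_force: 40.0
```

Run:
```python
from h import *
a=bot.get_image("side")[:,:,::-1][90:205,195:375];b=bot.get_image("top")[:,:,::-1][105:290,265:400]
a=cv2.resize(a,None,fx=2.6,fy=2.6,interpolation=cv2.INTER_CUBIC);b=cv2.resize(b,None,fx=2.4,fy=2.4,interpolation=cv2.INTER_CUBIC)
c=np.zeros((max(a.shape[0],b.shape[0]),a.shape[1]+b.shape[1],3),'u1');c[:a.shape[0],:a.shape[1]]=a;c[:b.shape[0],a.shape[1]:]=b
cv2.imwrite("pics/c4.png",c);s=bot.read_state();print(c.shape,s["contact_force"],s["moment"])
```

```text
(444, 792, 3) [-0.73954762  0.44375549 -4.49924464] [ 0.015585    0.24794024 -0.00442915]
```

View pics/c4.png

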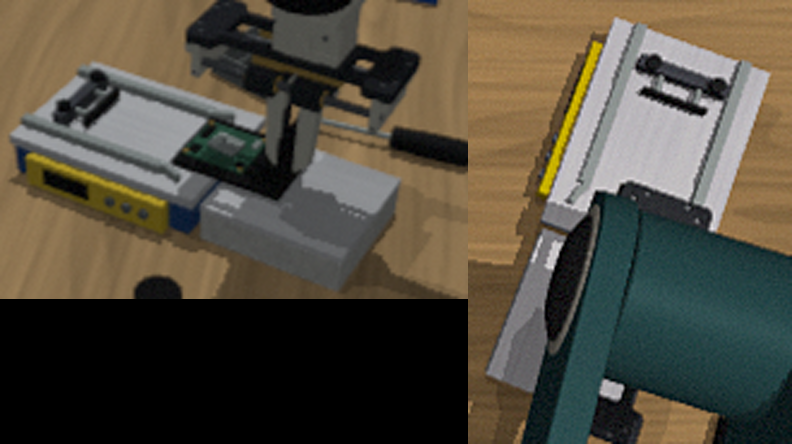

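Run:
```python
from h import *
P=ray("side",(np.float64([(173,160),(213,121)])+.5)/2.6-.5+[195,90],.0535)[:,:2]-[.5628,-.1354]
print(P@np.array([[.947,.3206],[-.3206,.947]]))
a=cv2.imread("pics/c4.png")[100:200,140:300];cv2.imwrite("pics/c4z.png",cv2.resize(a,None,fx=4,fy=4,interpolation=cv2.INTER_CUBIC))
```

```text
[[ 0.04249768  0.03913628]
 [ 0.03915931 -0.0339523 ]]
```

View pics/c4z.png

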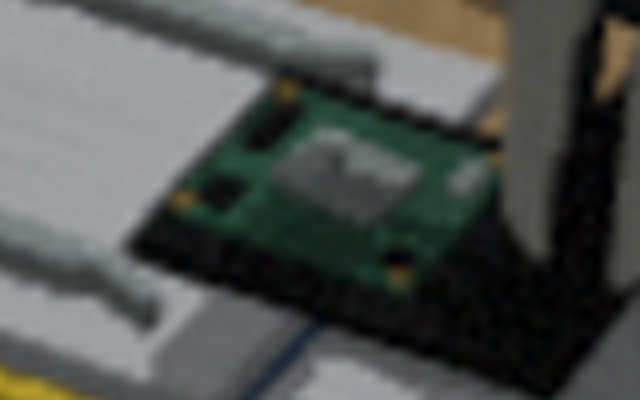

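jog_arm --moves '[{"delta_pos":[0.0061,-0.0008,0],"turn":[0,0,0],"gripper":-1},{"delta_pos":[0.0076,-0.0026,0],"turn":[0,0,0],"gripper":-1},{"delta_pos":[0.0076,-0.0026,0],"turn":[0,0,0],"gripper":-1},{"delta_pos":[0.0057,-0.0019,0],"turn":[0,0,0],"gripper":-1},{"delta_pos":[0,0,0],"turn":[0,0,0],"gripper":-1}]'

```text
clock: 11.58
ee_pos: [0.5342, -0.1245, 0.0699]
tcp_rot: [[0.321, 0.947, 0.011], [0.947, -0.321, -0.003], [0.0, 0.011, -1.0]]
contact_force: [0.7, 0.2, -4.2]
width: 0.0117
grip_force: 40.0
```

jog_arm --moves '[{"delta_pos":[0.0057,-0.0019,0],"turn":[0,0,0],"gripper":-1},{"delta_pos":[0.0076,-0.0026,0],"turn":[0,0,0],"gripper":-1},{"delta_pos":[0.0076,-0.0026,0],"turn":[0,0,0],"gripper":-1},{"delta_pos":[0.0057,-0.0019,0],"turn":[0,0,0],"gripper":-1},{"delta_pos":[0,0,0],"turn":[0,0,0],"gripper":-1}]'

```text
clock: 12.2
ee_pos: [0.5608, -0.1335, 0.07]
tcp_rot: [[0.321, 0.947, 0.011], [0.947, -0.321, -0.003], [0.0, 0.012, -1.0]]
contact_force: [0.2, 0.3, -3.4]
width: 0.0121
grip_force: 40.0
```

jog_arm --moves '[{"delta_pos":[0.0047,-0.0016,0],"turn":[0,0,0],"gripper":-1},{"delta_pos":[0.0057,-0.0019,0],"turn":[0,0,0],"gripper":-1},{"delta_pos":[0.0047,-0.0016,0],"turn":[0,0,0],"gripper":-1},{"delta_pos":[0.0038,-0.0013,0],"turn":[0,0,0],"gripper":-1},{"delta_pos":[0,0,0],"turn":[0,0,0],"gripper":-1}]'

```text
clock: 12.82
ee_pos: [0.5797, -0.1399, 0.0701]
tcp_rot: [[0.321, 0.947, 0.011], [0.947, -0.321, -0.003], [0.0, 0.012, -1.0]]
contact_force: [1.0, -0.3, -3.8]
width: 0.012
grip_force: 40.0
```

jog_arm --moves '[{"delta_pos":[0.0002,-0.0001,-0.0002],"turn":[0.11,0.33,0],"gripper":-1},{"delta_pos":[0.0001,0,-0.0002],"turn":[0.11,0.33,0],"gripper":-1},{"delta_pos":[0,0,0],"turn":[0,0,0],"gripper":-1}]'

```text
clock: 13.2
ee_pos: [0.5798, -0.14, 0.07]
tcp_rot: [[0.321, 0.947, -0.0], [0.947, -0.321, 0.0], [0.0, -0.0, -1.0]]
contact_force: [-1.6, 0.3, 2.8]
width: 0.0121
grip_force: 40.0
```

Run:
```python
from h import *
a=bot.get_image("side")[:,:,::-1][90:190,195:320]
cv2.imwrite("pics/s5.png",cv2.resize(a,None,fx=6,fy=6,interpolation=cv2.INTER_CUBIC));s=bot.read_state();print(s["contact_force"],s["moment"])
```

```text
[-1.26880943  0.30667407  2.4207492 ] [ 0.01965927  0.34908197 -0.00611165]
```

View pics/s5.png

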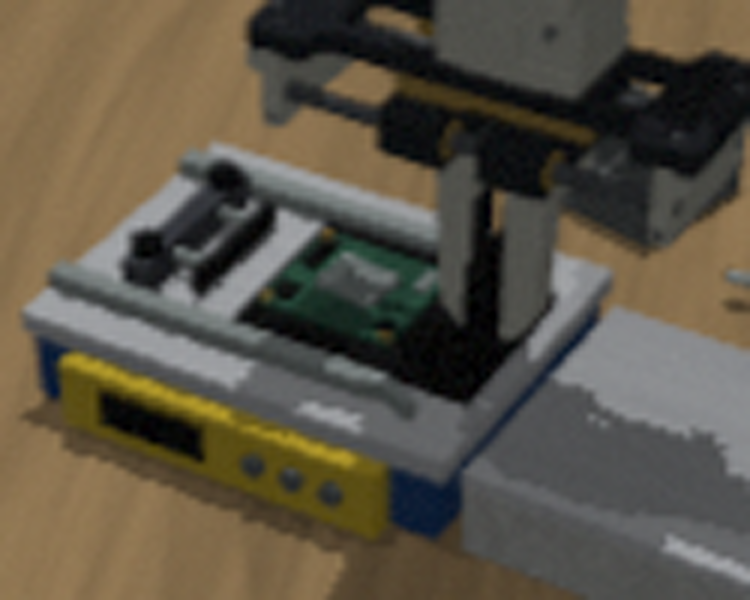

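jog_arm --moves '[{"delta_pos":[0.002,-0.0007,0.0005],"turn":[0,0,0],"gripper":-1},{"delta_pos":[0.0038,-0.0013,0],"turn":[0,0,0],"gripper":-1},{"delta_pos":[0.0038,-0.0013,0],"turn":[0,0,0],"gripper":-1},{"delta_pos":[0.0019,-0.0006,0],"turn":[0,0,0],"gripper":-1},{"delta_pos":[0,0,0],"turn":[0,0,0],"gripper":-1}]'

```text
clock: 13.88
ee_pos: [0.5914, -0.1439, 0.07]
tcp_rot: [[0.321, 0.947, -0.0], [0.947, -0.321, 0.0], [0.0, -0.0, -1.0]]
contact_force: [1.4, -0.1, -3.5]
width: 0.012
grip_force: 40.0
```

jog_arm --moves '[{"delta_pos":[0,0,0],"turn":[0,0,0],"gripper":-1}]'

```text
clock: 14.0
ee_pos: [0.5912, -0.1438, 0.07]
tcp_rot: [[0.321, 0.947, -0.0], [0.947, -0.321, 0.001], [0.0, -0.001, -1.0]]
contact_force: [1.2, -0.0, -3.3]
width: 0.012
grip_force: 40.0
```

jog_arm --moves '[{"delta_pos":[0.0019,-0.0006,0],"turn":[0,0,0],"gripper":-1},{"delta_pos":[0,0,0],"turn":[0,0,0],"gripper":-1}]'

```text
clock: 14.25
ee_pos: [0.5931, -0.1444, 0.0701]
tcp_rot: [[0.321, 0.947, -0.0], [0.947, -0.321, 0.001], [0.0, -0.001, -1.0]]
contact_force: [0.4, 0.6, -4.2]
width: 0.012
grip_force: 40.0
```

jog_arm --moves '[{"delta_pos":[0.0019,-0.0006,0],"turn":[0,0,0],"gripper":-1},{"delta_pos":[0,0,0],"turn":[0,0,0],"gripper":-1}]'

```text
clock: 14.5
ee_pos: [0.5951, -0.145, 0.0701]
tcp_rot: [[0.321, 0.947, -0.0], [0.947, -0.321, 0.001], [0.0, -0.001, -1.0]]
contact_force: [1.3, -0.0, -4.0]
width: 0.0119
grip_force: 40.0
```

jog_arm --moves '[{"delta_pos":[0.0019,-0.0006,0],"turn":[0,0,0],"gripper":-1},{"delta_pos":[0,0,0],"turn":[0,0,0],"gripper":-1}]'

```text
clock: 14.75
ee_pos: [0.5969, -0.1456, 0.0701]
tcp_rot: [[0.321, 0.947, -0.0], [0.947, -0.321, 0.001], [0.0, -0.001, -1.0]]
contact_force: [-0.4, 0.9, -3.8]
width: 0.012
grip_force: 40.0
```

jog_arm --moves '[{"delta_pos":[0.0019,-0.0006,0],"turn":[0,0,0],"gripper":-1},{"delta_pos":[0,0,0],"turn":[0,0,0],"gripper":-1}]'

```text
clock: 15.0
ee_pos: [0.5989, -0.1462, 0.0701]
tcp_rot: [[0.321, 0.947, -0.0], [0.947, -0.321, 0.001], [0.0, -0.0, -1.0]]
contact_force: [0.4, 0.1, -3.2]
width: 0.0117
grip_force: 40.0
```

jog_arm --moves '[{"delta_pos":[0.0019,-0.0006,0],"turn":[0,0,0],"gripper":-1},{"delta_pos":[0,0,0],"turn":[0,0,0],"gripper":-1}]'

```text
clock: 15.25
ee_pos: [0.6007, -0.1468, 0.0701]
tcp_rot: [[0.321, 0.947, -0.001], [0.947, -0.321, 0.001], [0.0, -0.001, -1.0]]
contact_force: [-1.3, 0.6, -3.5]
width: 0.012
grip_force: 40.0
```

jog_arm --moves '[{"delta_pos":[0.0019,-0.0006,0],"turn":[0,0,0],"gripper":-1},{"delta_pos":[0,0,0],"turn":[0,0,0],"gripper":-1}]'

```text
clock: 15.5
ee_pos: [0.6025, -0.1474, 0.0701]
tcp_rot: [[0.321, 0.947, -0.001], [0.947, -0.321, 0.001], [0.0, -0.001, -1.0]]
contact_force: [-2.1, 1.6, -3.5]
width: 0.0119
grip_force: 40.0
```

jog_arm --moves '[{"delta_pos":[0,0,0],"turn":[0,0,0],"gripper":-1}]'

```text
clock: 15.62
ee_pos: [0.6025, -0.1474, 0.0701]
tcp_rot: [[0.321, 0.947, -0.0], [0.947, -0.321, 0.001], [0.0, -0.001, -1.0]]
contact_force: [-1.7, 1.1, -3.1]
width: 0.0118
grip_force: 40.0
```

jog_arm --moves '[{"delta_pos":[0.0019,-0.0006,0],"turn":[0,0,0],"gripper":-1},{"delta_pos":[0,0,0],"turn":[0,0,0],"gripper":-1}]'

```text
clock: 15.88
ee_pos: [0.6044, -0.148, 0.0701]
tcp_rot: [[0.321, 0.947, -0.001], [0.947, -0.321, 0.001], [0.0, -0.001, -1.0]]
contact_force: [-4.3, 1.4, -2.3]
width: 0.0117
grip_force: 40.0
```

jog_arm --moves '[{"delta_pos":[0,0,0],"turn":[0,0,0],"gripper":-1}]'

```text
clock: 16.0
ee_pos: [0.6044, -0.148, 0.0701]
tcp_rot: [[0.321, 0.947, -0.001], [0.947, -0.321, 0.001], [0.0, -0.001, -1.0]]
contact_force: [-3.2, 1.7, -2.8]
width: 0.0119
grip_force: 40.0
```

jog_arm --moves '[{"delta_pos":[0,0,-0.0003],"turn":[0,0,0],"gripper":-1},{"delta_pos":[0,0,0],"turn":[0,0,0],"gripper":-1}]'

```text
clock: 16.25
ee_pos: [0.6044, -0.1479, 0.07]
tcp_rot: [[0.321, 0.947, -0.0], [0.947, -0.321, 0.001], [0.0, -0.001, -1.0]]
contact_force: [-5.1, 3.3, -0.3]
width: 0.0117
grip_force: 40.0
```

jog_arm --moves '[{"delta_pos":[0,0,0],"turn":[0,0,0],"gripper":-1},{"delta_pos":[0,0,0],"turn":[0,0,0],"gripper":-1}]' --squeeze 4

```text
clock: 16.5
ee_pos: [0.6044, -0.1479, 0.07]
tcp_rot: [[0.321, 0.947, -0.0], [0.947, -0.321, 0.001], [0.0, -0.001, -1.0]]
contact_force: [-5.8, 2.6, -0.9]
width: 0.0118
grip_force: 4.0
```

jog_arm --moves '[{"delta_pos":[0,0,0],"turn":[0,0,0],"gripper":-0.7},{"delta_pos":[0,0,0],"turn":[0,0,0],"gripper":-0.5},{"delta_pos":[0,0,0],"turn":[0,0,0],"gripper":-0.3},{"delta_pos":[0,0,0],"turn":[0,0,0],"gripper":-0.2},{"delta_pos":[0,0,0],"turn":[0,0,0],"gripper":-0.2}]'

```text
clock: 17.12
ee_pos: [0.6046, -0.1481, 0.07]
tcp_rot: [[0.321, 0.947, -0.0], [0.947, -0.321, 0.0], [0.0, -0.0, -1.0]]
contact_force: [0.1, 0.7, -0.8]
width: 0.0371
grip_force: 0.0
```

Released. I'll raise the arm clear.

jog_arm --moves '[{"delta_pos":[0,0,0.015],"turn":[0,0,0],"gripper":-0.2},{"delta_pos":[0,0,0.03],"turn":[0,0,0],"gripper":-0.2},{"delta_pos":[0,0,0.05],"turn":[0,0,0],"gripper":-0.2},{"delta_pos":[0,0,0.05],"turn":[0,0,0],"gripper":-0.2},{"delta_pos":[0,0,0],"turn":[0,0,0],"gripper":-0.2}]'

```text
clock: 17.75
ee_pos: [0.6057, -0.1484, 0.2207]
tcp_rot: [[0.321, 0.947, 0.007], [0.947, -0.321, -0.002], [0.001, 0.007, -1.0]]
contact_force: [0.7, 0.0, 0.1]
width: 0.037
grip_force: 0.0
```

Run:
```python
from h import *
im=bot.get_image("side");hsv=cv2.cvtColor(im,cv2.COLOR_RGB2HSV)
g=((hsv[...,0]>60)&(hsv[...,0]<90)&(hsv[...,1]>90)).astype('u1');g[:110]=0;g[190:]=0;g[:,:195]=0;g[:,320:]=0
n,l,s,c=cv2.connectedComponentsWithStats(g)
i=1+s[1:,4].argmax();r=cv2.minAreaRect(np.argwhere(l==i)[:,::-1].astype('f4'))
M=ray("side",cv2.convexHull(np.argwhere(l==i)[:,::-1].astype('f4'))[:,0],.0547)[:,:2]-[.5628,-.1354]
b=M@np.array([[.947,.3206],[-.3206,.947]]);print(s[i],b.min(0),b.max(0))
```

```text
[232 126  29  19 206] [ 0.07516134 -0.0296846 ] [0.14350533 0.0337226 ]
```

```bash
python3 -c "
from bench import bot
print(bot.sign_off())"
```

```text
the job is handed in; nothing more can be done
None
```

I handed the job in with the carrier slid over the step and released flat between the rails, its nose pressing the end pad by about 4–5 mm (judged from the force felt while gripping); the sign-off gave no verdict, and after release I checked only the carrier's position, not the pad contact or the can.

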